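# Find the tin of wagon weights by feel

### The job

One of the three identical tins in the plywood carrier holds the lead wagon weights and is clearly the heaviest: heft them one at a time, from the robot's left to its right, gripping the thin tin gently and lifting each one straight up a few centimetres to feel its weight. Set the two lighter ones back down gently into the seats they came from, and finish holding the heaviest one up in the gripper, upright and still, about 15 cm or more above the cart top; do not put it down or let go. Leave the models round about where they are.

Things in the scene. Friction and masses are not known exactly. Their poses are not given: they have to be found in the camera images.
- tin_left: the left one of three closed tinplate tins that look alike, 56 mm diameter (57 at the lid), 77 mm tall, upright in the carrier's left seat; origin at the centre of its underside, z up. Two weigh 0.14 to 0.26 kg, the heaviest (any of the three) 0.47 to 0.57 kg; the filling has 2 mm of play. Thin: grip with at most about 50 N per finger (25 N is plenty), press it into its seat with at most about 30 N
- tin_middle: the middle one of three closed tinplate tins that look alike, 56 mm diameter (57 at the lid), 77 mm tall, upright in the carrier's middle seat; origin at the centre of its underside, z up. Two weigh 0.14 to 0.26 kg, the heaviest (any of the three) 0.47 to 0.57 kg; the filling has 2 mm of play. Thin: grip with at most about 50 N per finger (25 N is plenty), press it into its seat with at most about 30 N
- tin_right: the right one of three closed tinplate tins that look alike, 56 mm diameter (57 at the lid), 77 mm tall, upright in the carrier's right seat; origin at the centre of its underside, z up. Two weigh 0.14 to 0.26 kg, the heaviest (any of the three) 0.47 to 0.57 kg; the filling has 2 mm of play. Thin: grip with at most about 50 N per finger (25 N is plenty), press it into its seat with at most about 30 N
- carrier: plywood carrier board, fixed to the cart top, 100 x 340 x 12 mm, with three round seats in a row along its y axis, 115 mm apart; origin at the centre of its underside; its z is up and its +y end is the one to the robot's left; stands turned by up to 0.4 rad either way
- carrier_hole0 (a point): centre of the left (robot's left, +y end) seat's mouth, on the carrier's top face 12 mm above the cart top; the seat is a round recess 67 mm across and 5 mm deep, so a tin in it has its underside 7 mm above the cart top
- carrier_hole1 (a point): centre of the middle seat's mouth, on the carrier's top face 12 mm above the cart top; the seat is a round recess 67 mm across and 5 mm deep, so a tin in it has its underside 7 mm above the cart top
- carrier_hole2 (a point): centre of the right (robot's right, -y end) seat's mouth, on the carrier's top face 12 mm above the cart top; the seat is a round recess 67 mm across and 5 mm deep, so a tin in it has its underside 7 mm above the cart top
- signal_cabin: red resin model signal cabin, loose, 62 x 100 x 110 mm tall, origin at the centre of its underside; bystander
- lamp_hut: brass model lamp hut, loose, 34 x 48 x 55 mm tall, origin at the centre of its underside; bystander
- lorry: cream die-cast delivery lorry, loose, 105 x 42 x 50 mm tall, origin at the centre of its underside; bystander
There are look-alikes about, which are no part of the job. Leave any pink or turquoise look-alike of the tin_right alone. Leave any turquoise look-alike of the tin_left alone.

How it is judged:
By the outcome, as a careful person would: the job done as asked, in the order asked, and still so for the second after the job is handed in, while the arm keeps its last pose, push and grip.
It also fails if it takes over 72 s, if anything falls off the work surface, if the arm or the gripper's body presses on something with over 40 N, if the wrist force passes 120 N, or if a joint passes its speed limit or range.

### The arm

A 7-joint arm with a two-finger parallel gripper is mounted at the origin on the work surface. World frame = base frame: x ahead of the robot, y to its left, z up, the work surface at z = 0. Lengths are in m, angles in rad, forces in N, time in s.
With the tool pointing down it reaches from about 0.4 to 0.85 m from the base axis. Payload 4.5 kg.
Tool frame: the origin (TCP) lies between the finger pads; the fingertips stand r.tip_reach ahead of it and the grasp point (between the pads) lies 11 mm behind it (r.tip_reach is the distance from the TCP to the fingertips, in m); z points along the fingers, y is the line along which they close (so a half turn about z gives the same grasp; the last joint's range is limited). The gripper opens to 88 mm and grips with 3 to 60 N. Pads are 18 mm wide; open, the fingers measure 123 mm over their backs; the gripper's body (75 mm by 187 mm) begins 45 mm behind the grasp point.
Start: joints at [-1.07, 0.689, -0.195, 1.565, 0.157, 0.902, -0.215], TCP at [0.281, 0.558, 0.247] pointing down, gripper open.
Joint ranges: [-3.01, 3.01], [-0.46, 2.08], [-1.47, 1.51], [0.13, 2.56], [-1, 4.14], [0.04, 2.09], [-2.66, 2.66]. Speed limits (rad/s): [2.57, 2.57, 3.14, 3.14, 3.14, 3.14, 3.14].

### API

Orientations are given as a unit quaternion [x, y, z, w].
In Python, from plant import r, vision, workorder gives the robot as it stands.
- The arm moves only by the tool drive_tool, never from a script. Its argument "targets" is a list of rows, each an object of numbers: "tx", "ty", "tz": the shift along the world's x, y, z in units of 0.03 m (1.0 is 0.03 m); "wx", "wy", "wz": the turn, a rotation vector about the world's x, y, z in units of 60 degrees (1.0 is 60 degrees); "claw": the opening, from -1 (shut) to 1 (fully open). A call has exactly 8 rows; each row shifts and turns the commanded pose from where the row before left it; what a row does not reach is not made up. A row lasts 1/10 s, in which the tool goes at most 50 mm and 8.59 degrees, less where a joint would pass 70% of its speed; a pose out of reach is approached as far as the arm can. A call with a number of a shift or a turn outside -1 to 1 is refused whole. A call with a gripper value outside its range is refused whole. The fingers move at their own pace and stop on an object; "force" is the grip in N (left out, the last holds). Time passes only in rows, so rows that do not move let the fingers close, or fill a call up. It gives the time, the measured TCP pose, the force, the opening and the grip force at its end, in the units of the state.
- r.get_state(): the state, without advancing time (a new reading comes with each control period).
- vision.snapshot(name): name is "scene" or "side" or "wrist"; returns a dict with "image" (384x512x3 uint8, blue, green, red), "range_z" (384x512 float32, m along the optical axis (not along the pixel's ray), 0 where there is no reading), "K" (3x3 intrinsics, pixels), "cam_to_world" (4x4, takes a point from camera to world coordinates). Camera axes: x right, y up, looking along -z (the intrinsics and any distortion apply to the point x, -y, -z); pixel columns grow to the right and rows downward; lengths in m; the calibration is good to about 2 mm. A picture is of the moment at which its call begins.
- workorder.finish_job(): hands the job in; it is judged then, once.
The state is a dict: "clock": time; "q": joint angles; "qd": joint speeds; "joint_torque": joint torques, N m; "tool_pos": TCP position; "eef_rot": TCP orientation; "contact_force": force on the tool from outside, world axes, zero at the start; "moment": the same for the moment, N m; "opening": opening from 0.0 (shut) to 1.0 (fully open); "finger_force": force on a finger pad.
Only numpy, scipy, OpenCV 4.12 (cv2) and the standard library are available. Lean on these libraries where they do the work, as an engineer would, in place of code of your own. Each camera call takes 0.05 s, during which the arm holds its last target. There are 200 camera calls.

## Working session

There is one attempt and no reset: what is moved stays moved. The work goes in short steps, Python scripts to look and compute and a tool call to move; the robot and the scene stay as the last step left them, time stands still between calls to the robot, and variables do not carry over. Pictures are saved under pics/ and viewed, at most 10 in all, crops included, and the job is handed in when it is done.

Besides the shell and the picture viewer there is one more tool, called after "Request:" by a JSON object that holds its "name" and its "arguments". drive_tool: Moves the arm, as the interface text tells. Its arguments: {"type":"object","properties":{"targets":{"type":"array","items":{"type":"object","properties":{"tx":{"type":"number"},"ty":{"type":"number"},"tz":{"type":"number"},"wx":{"type":"number"},"wy":{"type":"number"},"wz":{"type":"number"},"claw":{"type":"number"}}}},"force":{"type":"number"}},"required":["targets"]}

```bash
mkdir -p pics; python3 - <<'E'
from plant import r, vision
import cv2,numpy as np
a=vision.snapshot("scene");b=vision.snapshot("side")
np.savez('s.npz',**{k+'_a':v for k,v in a.items()},**{k+'_b':v for k,v in b.items()})
cv2.imwrite('pics/1.png',a['image']);cv2.imwrite('pics/2.png',b['image'])
s=r.get_state();print(s,r.tip_reach)
E
```

```text
{'clock': 0.1, 'q': array([-1.07018032,  0.68992551, -0.1945294 ,  1.56622716,  0.15727668,
        0.90248283, -0.21508742]), 'qd': array([-0.00128521, -0.00397051, -0.00110403, -0.00170795, -0.00046061,
       -0.00094397, -0.00078875]), 'joint_torque': array([-3.70108217e-03, -5.28499496e+01, -1.27160825e+00, -1.53840494e+01,
       -5.25778311e-02,  1.96609850e-03,  3.94370420e-05]), 'tool_pos': array([0.28105873, 0.55762509, 0.24597802]), 'eef_rot': array([ 2.31255441e-01,  9.72892716e-01, -8.14099000e-04, -1.46614119e-04]), 'contact_force': array([ 0.38386657, -0.09495196, -0.26813141]), 'moment': array([-0.06792246,  0.01353891,  0.01065925]), 'finger_force': 0.0, 'opening': 1.0023344002331418} 0.008
```

View pics/1.png

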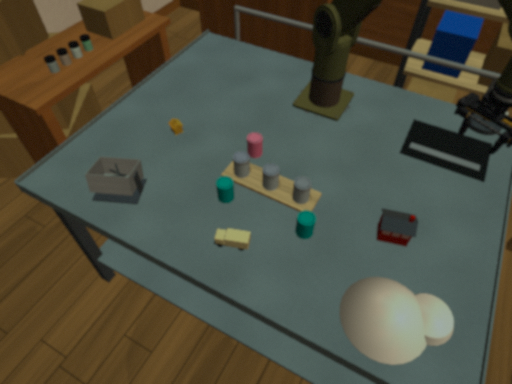

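View pics/2.png

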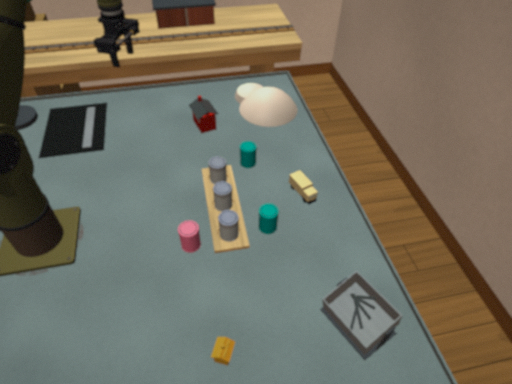

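The scene view shows the three grey tins in the carrier at (301,190) for the robot's left, (270,177) for the middle and (241,162) for the right. The pink tin is at (255,145), close to the right tin, and the turquoise tins are at (305,224) and (225,190). The side view agrees.

```bash
cat > h.py <<'E'
import numpy as np
def cloud(d):
    K,T,z=d['K'],d['cam_to_world'],d['range_z']
    v,u=np.mgrid[:z.shape[0],:z.shape[1]]
    P=np.stack([(u-K[0,2])/K[0,0]*z,-(v-K[1,2])/K[1,1]*z,-z],-1)
    W=P@T[:3,:3].T+T[:3,3]; W[z<=0]=np.nan
    return W
E
python3 - <<'E'
from h import *
import cv2
f=np.load('s.npz')
for s in 'ab':
    d={k:f[k+'_'+s] for k in('image','range_z','K','cam_to_world')}
    W=cloud(d); hsv=cv2.cvtColor(d['image'],cv2.COLOR_BGR2HSV)
    m=(W[...,2]>.03)&(W[...,2]<.13)&(abs(W[...,1])<.7)&(W[...,0]>.2)&(W[...,0]<1)
    n,l,st,c=cv2.connectedComponentsWithStats(m.astype(np.uint8),connectivity=4)
    for i in range(1,n):
        if st[i,4]<25: continue
        p=W[l==i]; zt=np.percentile(p[:,2],90); t=p[p[:,2]>zt-.008]
        print(s,c[i].round(),st[i,4],'ztop',zt.round(3),'mid',((t.min(0)+t.max(0))/2).round(3),'mean',t.mean(0).round(3),'ext',np.ptp(t,axis=0).round(3),'hsv',np.median(hsv[l==i],axis=0))
    m=(W[...,2]>.007)&(W[...,2]<.02)&(abs(hsv[...,0].astype(int)-18)<8)&(hsv[...,1]>60)&(W[...,0]<1)&(abs(W[...,1])<.4)
    q=W[m][:,:2].astype(np.float32);print('carrier',len(q),cv2.minAreaRect(q),np.nanmedian(W[m][:,2]))
E
```

```text
a [174. 124.] 109 ztop 0.047 mid [ 0.47  -0.432  0.048] mean [ 0.469 -0.432  0.044] ext [0.041 0.05  0.017] hsv [ 21. 197. 119.]
a [254. 142.] 271 ztop 0.078 mid [ 0.425 -0.106  0.076] mean [ 0.426 -0.105  0.076] ext [0.057 0.056 0.01 ] hsv [176. 110. 123.]
a [240. 162.] 319 ztop 0.085 mid [ 0.539 -0.095  0.083] mean [ 0.539 -0.094  0.083] ext [0.056 0.057 0.012] hsv [39. 32. 94.]
a [114. 176.] 1756 ztop 0.1 mid [ 0.805 -0.42   0.103] mean [ 0.829 -0.407  0.102] ext [0.121 0.155 0.021] hsv [25. 36. 80.]
a [270. 175.] 332 ztop 0.085 mid [0.541 0.019 0.082] mean [0.542 0.02  0.083] ext [0.058 0.055 0.01 ] hsv [39.5 28.  94. ]
a [224. 187.] 327 ztop 0.078 mid [ 0.657 -0.088  0.076] mean [ 0.657 -0.088  0.076] ext [0.059 0.057 0.012] hsv [ 86. 255. 100.]
a [301. 188.] 362 ztop 0.085 mid [0.542 0.134 0.083] mean [0.544 0.135 0.083] ext [0.057 0.056 0.012] hsv [43.5 27.  94. ]
a [397. 225.] 980 ztop 0.092 mid [0.537 0.443 0.099] mean [0.54  0.445 0.09 ] ext [0.056 0.103 0.03 ] hsv [78.5 38.  53. ]
a [305. 222.] 380 ztop 0.078 mid [0.655 0.199 0.076] mean [0.657 0.2   0.076] ext [0.059 0.05
[... 1245 characters left out ...]
t [0.056 0.058 0.011] hsv [ 87. 255. 135.]
b [228. 223.] 468 ztop 0.086 mid [ 0.532 -0.095  0.084] mean [ 0.532 -0.096  0.084] ext [0.055 0.056 0.012] hsv [107.  32. 138.]
b [188. 233.] 467 ztop 0.079 mid [ 0.418 -0.104  0.076] mean [ 0.419 -0.106  0.077] ext [0.055 0.058 0.01 ] hsv [174. 109. 189.]
b [363. 309.] 3028 ztop 0.096 mid [ 0.789 -0.425  0.101] mean [ 0.813 -0.413  0.1  ] ext [0.146 0.165 0.026] hsv [ 75.  14. 104.]
b [222. 348.] 417 ztop 0.047 mid [ 0.458 -0.431  0.049] mean [ 0.46  -0.431  0.044] ext [0.047 0.054 0.021] hsv [ 21. 195. 172.]
carrier 2515 ((0.3617202937602997, 0.026476308703422546), (0.34314337372779846, 0.9260011911392212), 88.17827606201172) 0.012512695583252853
```

Tin centres, averaged over both cameras: left (0.540, 0.134), middle (0.538, 0.019), right (0.535, -0.095). The tops are at 0.085 and the spacing is 115 mm, both as specified. I'll grip on the diagonal (tool y at 45°) to stay clear of the pink and turquoise tins.

Request:
{"name": "drive_tool", "arguments": {"targets": [{"tx": 0.54,"ty": -0.88,"wz": -0.02,"claw": 1},{"tx": 0.54,"ty": -0.88,"wz": -0.02,"claw": 1},{"tx": 0.54,"ty": -0.88,"wz": -0.02,"claw": 1},{"tx": 0.54,"ty": -0.88,"wz": -0.02,"claw": 1},{"tx": 0.54,"ty": -0.88,"wz": -0.02,"claw": 1},{"tx": 0.54,"ty": -0.88,"wz": -0.02,"claw": 1},{"tx": 0.54,"ty": -0.88,"wz": -0.02,"claw": 1},{"tx": 0.54,"ty": -0.88,"wz": -0.02,"claw": 1}], "force": 25}}

```text
validation failed for argument at $.ta...
```

Request:
{"name": "drive_tool", "arguments": {"targets": [{"tx": 0.54,"ty": -0.88,"wz": -0.02,"claw": 1},{"tx": 0.54,"ty": -0.88,"wz": -0.02,"claw": 1},{"tx": 0.54,"ty": -0.88,"wz": -0.02,"claw": 1},{"tx": 0.54,"ty": -0.88,"wz": -0.02,"claw": 1},{"tx": 0.54,"ty": -0.88,"wz": -0.02,"claw": 1},{"tx": 0.54,"ty": -0.88,"wz": -0.02,"claw": 1},{"tx": 0.5,"ty": -0.8,"wz": -0.02,"claw": 1},{"claw": 1}]}}

```text
validation failed for argument at $.ta...
```

Request:
{"name": "drive_tool", "arguments": {"targets": [{"tx": 0.54,"ty": -0.88,"tz": 0,"wx": 0,"wy": 0,"wz": -0.02,"claw": 1},{"tx": 0.54,"ty": -0.88,"tz": 0,"wx": 0,"wy": 0,"wz": -0.02,"claw": 1},{"tx": 0.54,"ty": -0.88,"tz": 0,"wx": 0,"wy": 0,"wz": -0.02,"claw": 1},{"tx": 0.54,"ty": -0.88,"tz": 0,"wx": 0,"wy": 0,"wz": -0.02,"claw": 1},{"tx": 0.54,"ty": -0.88,"tz": 0,"wx": 0,"wy": 0,"wz": -0.02,"claw": 1},{"tx": 0.54,"ty": -0.88,"tz": 0,"wx": 0,"wy": 0,"wz": -0.02,"claw": 1},{"tx": 0.54,"ty": -0.88,"tz": 0,"wx": 0,"wy": 0,"wz": -0.02,"claw": 1},{"tx": 0.54,"ty": -0.88,"tz": 0,"wx": 0,"wy": 0,"wz": -0.02,"claw": 1}], "force": 25}}

```text
clock: 0.9
tool_pos: [0.4112, 0.3456, 0.2464]
eef_rot: [0.312, 0.95, -0.0, -0.0]
contact_force: [1.0, 0.2, -0.1]
opening: 0.998
finger_force: 0.0
```

Request:
{"name": "drive_tool", "arguments": {"targets": [{"tx": 0.54,"ty": -0.88,"tz": 0,"wx": 0,"wy": 0,"wz": -0.02,"claw": 1},{"tx": 0.54,"ty": -0.88,"tz": 0,"wx": 0,"wy": 0,"wz": -0.02,"claw": 1},{"tx": 0.54,"ty": -0.88,"tz": 0,"wx": 0,"wy": 0,"wz": -0.02,"claw": 1},{"tx": 0.54,"ty": -0.88,"tz": 0,"wx": 0,"wy": 0,"wz": -0.02,"claw": 1},{"tx": 0.54,"ty": -0.88,"tz": 0,"wx": 0,"wy": 0,"wz": -0.02,"claw": 1},{"tx": 0.54,"ty": -0.88,"tz": 0,"wx": 0,"wy": 0,"wz": -0.02,"claw": 1},{"tx": 0.54,"ty": -0.88,"tz": 0,"wx": 0,"wy": 0,"wz": -0.02,"claw": 1},{"tx": 0.54,"ty": -0.88,"tz": 0,"wx": 0,"wy": 0,"wz": -0.02,"claw": 1}], "force": 25}}

```text
clock: 1.7
tool_pos: [0.5407, 0.1345, 0.2464]
eef_rot: [0.391, 0.921, -0.0, -0.0]
contact_force: [0.0, 0.6, 0.2]
opening: 0.999
finger_force: 0.0
```

```bash
python3 - <<'E'
from plant import r, vision
from h import *
import cv2
d=vision.snapshot("wrist");cv2.imwrite('pics/3.png',d['image'])
print(r.get_state()['tool_pos'],r.get_state()['contact_force'])
W=cloud(d)
m=(W[...,2]>.06)&(W[...,2]<.1)
n,l,st,c=cv2.connectedComponentsWithStats(m.astype(np.uint8),connectivity=4)
for i in range(1,n):
    if st[i,4]<100: continue
    p=W[l==i]; t=p[p[:,2]>np.percentile(p[:,2],60)-.006].astype(np.float32)
    print(c[i].round(),st[i],t.mean(0).round(4),cv2.minEnclosingCircle(t[:,:2].copy()))
E
```

```text
[0.54392404 0.12784183 0.24638412] [ 2.93199478 -3.26664347  0.22280028]
[472.   5.] [454   0  34  16 269] [0.5759 0.4082 0.0749] ((0.5731285214424133, 0.4108695983886719), 0.012458481825888157)
[258. 174.] [ 234  148   50   51 1968] [0.5385 0.1363 0.0838] ((0.5390994548797607, 0.13555236160755157), 0.02853207476437092)
[364. 198.] [ 338  175   52   48 1892] [0.6513 0.2008 0.0767] ((0.6527689099311829, 0.2005571722984314), 0.028787219896912575)
[197. 237.] [ 177  213   40   49 1419] [0.5412 0.0268 0.0839] ((0.5372394919395447, 0.021167846396565437), 0.028618598356842995)
[ 60. 225.] [ 39 220  42  10 289] [ 0.4075 -0.0841  0.0751] ((0.40882983803749084, -0.08805809915065765), 0.018534643575549126)
[144. 307.] [131 299  26  18 255] [ 0.5542 -0.0938  0.0842] ((0.552442193031311, -0.09591589868068695), 0.019819121807813644)
[207. 324.] [189 318  37  11 299] [ 0.6362 -0.0681  0.0717] ((0.6418898701667786, -0.0753597617149353), 0.02345089614391327)
```

View pics/3.png

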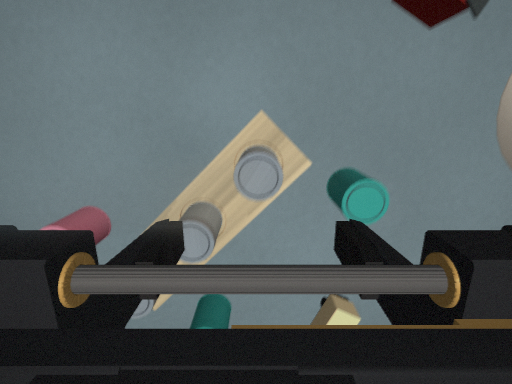

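The wrist view puts the left tin at (258,174), which is (0.539, 0.135) in world. It is upright in its seat and directly below the TCP.

Request:
{"name": "drive_tool", "arguments": {"targets": [{"tx": 0,"ty": 0,"tz": 0,"wx": 0,"wy": 0,"wz": 0,"claw": 1},{"tx": 0,"ty": 0,"tz": -0.5,"wx": 0,"wy": 0,"wz": 0,"claw": 1},{"tx": 0,"ty": 0,"tz": -0.9,"wx": 0,"wy": 0,"wz": 0,"claw": 1},{"tx": 0,"ty": 0,"tz": -0.9,"wx": 0,"wy": 0,"wz": 0,"claw": 1},{"tx": 0,"ty": 0,"tz": -0.9,"wx": 0,"wy": 0,"wz": 0,"claw": 1},{"tx": 0,"ty": 0,"tz": -0.8,"wx": 0,"wy": 0,"wz": 0,"claw": 1},{"tx": 0,"ty": 0,"tz": -0.5,"wx": 0,"wy": 0,"wz": 0,"claw": 1},{"tx": 0,"ty": 0,"tz": 0,"wx": 0,"wy": 0,"wz": 0,"claw": 1}], "force": 25}}

```text
clock: 2.55
tool_pos: [0.5381, 0.1371, 0.1097]
eef_rot: [0.389, 0.921, -0.001, -0.002]
contact_force: [-0.1, 0.2, 0.5]
opening: 0.999
finger_force: 0.0
```

Request:
{"name": "drive_tool", "arguments": {"targets": [{"tx": 0.03,"ty": -0.05,"tz": -0.5,"wx": 0,"wy": 0,"wz": 0,"claw": 1},{"tx": 0,"ty": 0,"tz": -0.5,"wx": 0,"wy": 0,"wz": 0,"claw": 1},{"tx": 0,"ty": 0,"tz": -0.5,"wx": 0,"wy": 0,"wz": 0,"claw": 1},{"tx": 0,"ty": 0,"tz": -0.4,"wx": 0,"wy": 0,"wz": 0,"claw": 1},{"tx": 0,"ty": 0,"tz": -0.2,"wx": 0,"wy": 0,"wz": 0,"claw": 1},{"tx": 0,"ty": 0,"tz": 0,"wx": 0,"wy": 0,"wz": 0,"claw": 1},{"tx": 0,"ty": 0,"tz": 0,"wx": 0,"wy": 0,"wz": 0,"claw": 0.4},{"tx": 0,"ty": 0,"tz": 0,"wx": 0,"wy": 0,"wz": 0,"claw": 0.2}], "force": 25}}

```text
clock: 3.35
tool_pos: [0.5418, 0.1344, 0.0494]
eef_rot: [0.39, 0.921, 0.0, 0.0]
contact_force: [-0.6, 0.2, 0.4]
opening: 0.844
finger_force: 0.0
```

Request:
{"name": "drive_tool", "arguments": {"targets": [{"tx": 0,"ty": 0,"tz": 0,"wx": 0,"wy": 0,"wz": 0,"claw": 0.1},{"tx": 0,"ty": 0,"tz": 0,"wx": 0,"wy": 0,"wz": 0,"claw": 0},{"tx": 0,"ty": 0,"tz": 0,"wx": 0,"wy": 0,"wz": 0,"claw": -0.1},{"tx": 0,"ty": 0,"tz": 0,"wx": 0,"wy": 0,"wz": 0,"claw": -0.2},{"tx": 0,"ty": 0,"tz": 0,"wx": 0,"wy": 0,"wz": 0,"claw": -0.2},{"tx": 0,"ty": 0,"tz": 0,"wx": 0,"wy": 0,"wz": 0,"claw": -0.2},{"tx": 0,"ty": 0,"tz": 0,"wx": 0,"wy": 0,"wz": 0,"claw": -0.2},{"tx": 0,"ty": 0,"tz": 0,"wx": 0,"wy": 0,"wz": 0,"claw": -0.2}], "force": 25}}

```text
clock: 4.15
tool_pos: [0.5412, 0.1339, 0.049]
eef_rot: [0.39, 0.921, -0.0, -0.0]
contact_force: [-2.6, -0.9, 6.8]
opening: 0.633
finger_force: 25.0
```

Gripped at an opening of 55.7 mm and 25 N. Lifting straight up 5 cm.

Request:
{"name": "drive_tool", "arguments": {"targets": [{"tx": 0,"ty": 0,"tz": 0.1,"wx": 0,"wy": 0,"wz": 0,"claw": -0.2},{"tx": 0,"ty": 0,"tz": 0.2,"wx": 0,"wy": 0,"wz": 0,"claw": -0.2},{"tx": 0,"ty": 0,"tz": 0.3,"wx": 0,"wy": 0,"wz": 0,"claw": -0.2},{"tx": 0,"ty": 0,"tz": 0.4,"wx": 0,"wy": 0,"wz": 0,"claw": -0.2},{"tx": 0,"ty": 0,"tz": 0.4,"wx": 0,"wy": 0,"wz": 0,"claw": -0.2},{"tx": 0,"ty": 0,"tz": 0.3,"wx": 0,"wy": 0,"wz": 0,"claw": -0.2},{"tx": 0,"ty": 0,"tz": 0.2,"wx": 0,"wy": 0,"wz": 0,"claw": -0.2},{"tx": 0,"ty": 0,"tz": 0.1,"wx": 0,"wy": 0,"wz": 0,"claw": -0.2}]}}

```text
clock: 4.95
tool_pos: [0.5416, 0.1343, 0.1097]
eef_rot: [0.39, 0.921, 0.0, 0.0]
contact_force: [-0.2, 0.9, -5.3]
opening: 0.639
finger_force: 25.0
```

Request:
{"name": "drive_tool", "arguments": {"targets": [{"tx": 0,"ty": 0,"tz": 0,"wx": 0,"wy": 0,"wz": 0,"claw": -0.2},{"tx": 0,"ty": 0,"tz": 0,"wx": 0,"wy": 0,"wz": 0,"claw": -0.2},{"tx": 0,"ty": 0,"tz": 0,"wx": 0,"wy": 0,"wz": 0,"claw": -0.2},{"tx": 0,"ty": 0,"tz": 0,"wx": 0,"wy": 0,"wz": 0,"claw": -0.2},{"tx": 0,"ty": 0,"tz": 0,"wx": 0,"wy": 0,"wz": 0,"claw": -0.2},{"tx": 0,"ty": 0,"tz": 0,"wx": 0,"wy": 0,"wz": 0,"claw": -0.2},{"tx": 0,"ty": 0,"tz": 0,"wx": 0,"wy": 0,"wz": 0,"claw": -0.2},{"tx": 0,"ty": 0,"tz": 0,"wx": 0,"wy": 0,"wz": 0,"claw": -0.2}]}}

```text
clock: 5.75
tool_pos: [0.5413, 0.1343, 0.1087]
eef_rot: [0.39, 0.921, 0.0, -0.0]
contact_force: [0.1, -0.4, -5.9]
opening: 0.638
finger_force: 25.0
```

```bash
python3 - <<'E'
from plant import r,vision
for i in range(3):
    s=r.get_state();print(s['tool_pos'].round(4),s['contact_force'].round(2),s['joint_torque'].round(2));vision.snapshot('wrist')
E
```

```text
[0.5413 0.1343 0.1087] [ 0.06 -0.37 -5.86] [-0.000e+00 -5.403e+01 -1.900e-01 -9.460e+00 -3.000e-02  4.000e-02
 -0.000e+00]
[0.5414 0.1343 0.1087] [-0.01  0.22 -5.67] [-0.000e+00 -5.403e+01 -1.900e-01 -9.470e+00 -3.000e-02  4.000e-02
 -0.000e+00]
[0.5414 0.1343 0.1087] [-1.23 -0.47 -5.24] [-0.000e+00 -5.404e+01 -1.900e-01 -9.470e+00 -3.000e-02  4.000e-02
 -0.000e+00]
```

The left tin reads about 5.6 N, or 0.57 kg, so it is likely the heavy one. The order calls for hefting all three, so I'll set it back gently and heft the others.

Request:
{"name": "drive_tool", "arguments": {"targets": [{"tx": 0,"ty": 0,"tz": -0.2,"wx": 0,"wy": 0,"wz": 0,"claw": -0.2},{"tx": 0,"ty": 0,"tz": -0.4,"wx": 0,"wy": 0,"wz": 0,"claw": -0.2},{"tx": 0,"ty": 0,"tz": -0.4,"wx": 0,"wy": 0,"wz": 0,"claw": -0.2},{"tx": 0,"ty": 0,"tz": -0.4,"wx": 0,"wy": 0,"wz": 0,"claw": -0.2},{"tx": 0,"ty": 0,"tz": -0.2,"wx": 0,"wy": 0,"wz": 0,"claw": -0.2},{"tx": 0,"ty": 0,"tz": -0.1,"wx": 0,"wy": 0,"wz": 0,"claw": -0.2},{"tx": 0,"ty": 0,"tz": -0.1,"wx": 0,"wy": 0,"wz": 0,"claw": -0.2},{"tx": 0,"ty": 0,"tz": -0.1,"wx": 0,"wy": 0,"wz": 0,"claw": -0.2}]}}

```text
clock: 6.7
tool_pos: [0.5417, 0.1344, 0.0518]
eef_rot: [0.39, 0.921, 0.0, 0.0]
contact_force: [0.5, 0.4, -5.8]
opening: 0.639
finger_force: 25.0
```

Request:
{"name": "drive_tool", "arguments": {"targets": [{"tx": 0,"ty": 0,"tz": -0.05,"wx": 0,"wy": 0,"wz": 0,"claw": -0.2},{"tx": 0,"ty": 0,"tz": -0.05,"wx": 0,"wy": 0,"wz": 0,"claw": -0.2},{"tx": 0,"ty": 0,"tz": 0,"wx": 0,"wy": 0,"wz": 0,"claw": -0.2},{"tx": 0,"ty": 0,"tz": 0,"wx": 0,"wy": 0,"wz": 0,"claw": -0.2},{"tx": 0,"ty": 0,"tz": 0,"wx": 0,"wy": 0,"wz": 0,"claw": -0.2},{"tx": 0,"ty": 0,"tz": 0,"wx": 0,"wy": 0,"wz": 0,"claw": -0.2},{"tx": 0,"ty": 0,"tz": 0,"wx": 0,"wy": 0,"wz": 0,"claw": -0.2},{"tx": 0,"ty": 0,"tz": 0,"wx": 0,"wy": 0,"wz": 0,"claw": -0.2}]}}

```text
clock: 7.5
tool_pos: [0.5416, 0.1343, 0.0491]
eef_rot: [0.39, 0.921, 0.0, 0.0]
contact_force: [-0.5, 0.0, 2.3]
opening: 0.634
finger_force: 25.0
```

Seated, with contact at +2.3 N. Releasing, rising and shifting to the middle tin.

Request:
{"name": "drive_tool", "arguments": {"targets": [{"tx": 0,"ty": 0,"tz": 0,"wx": 0,"wy": 0,"wz": 0,"claw": 0.4},{"tx": 0,"ty": 0,"tz": 0,"wx": 0,"wy": 0,"wz": 0,"claw": 0.7},{"tx": 0,"ty": 0,"tz": 0,"wx": 0,"wy": 0,"wz": 0,"claw": 1},{"tx": 0,"ty": 0,"tz": 0.2,"wx": 0,"wy": 0,"wz": 0,"claw": 1},{"tx": 0,"ty": 0,"tz": 0.6,"wx": 0,"wy": 0,"wz": 0,"claw": 1},{"tx": 0,"ty": 0,"tz": 0.9,"wx": 0,"wy": 0,"wz": 0,"claw": 1},{"tx": 0,"ty": 0,"tz": 0.8,"wx": 0,"wy": 0,"wz": 0,"claw": 1},{"tx": 0,"ty": 0,"tz": 0.3,"wx": 0,"wy": 0,"wz": 0,"claw": 1}]}}

```text
clock: 8.3
tool_pos: [0.5426, 0.1346, 0.1351]
eef_rot: [0.39, 0.921, 0.001, 0.001]
contact_force: [1.3, -0.2, -0.7]
opening: 0.997
finger_force: 0.0
```

Request:
{"name": "drive_tool", "arguments": {"targets": [{"tx": -0.03,"ty": -0.4,"tz": 0,"wx": 0,"wy": 0,"wz": 0,"claw": 1},{"tx": -0.03,"ty": -0.8,"tz": 0,"wx": 0,"wy": 0,"wz": 0,"claw": 1},{"tx": -0.03,"ty": -0.9,"tz": 0,"wx": 0,"wy": 0,"wz": 0,"claw": 1},{"tx": -0.03,"ty": -0.9,"tz": 0,"wx": 0,"wy": 0,"wz": 0,"claw": 1},{"tx": 0,"ty": -0.6,"tz": 0,"wx": 0,"wy": 0,"wz": 0,"claw": 1},{"tx": 0,"ty": -0.23,"tz": 0,"wx": 0,"wy": 0,"wz": 0,"claw": 1},{"tx": 0,"ty": 0,"tz": 0,"wx": 0,"wy": 0,"wz": 0,"claw": 1},{"tx": 0,"ty": 0,"tz": 0,"wx": 0,"wy": 0,"wz": 0,"claw": 1}]}}

```text
clock: 9.1
tool_pos: [0.5376, 0.0204, 0.1323]
eef_rot: [0.39, 0.921, 0.0, -0.0]
contact_force: [-0.3, -0.6, -0.3]
opening: 0.999
finger_force: 0.0
```

```bash
python3 - <<'E'
from plant import r, vision
from h import *
import cv2
d=vision.snapshot("scene");e=vision.snapshot("side")
cv2.imwrite('pics/4.png',np.hstack([cv2.resize(d['image'][120:260,180:360],None,fx=2,fy=2),cv2.resize(e['image'][120:260,150:330],None,fx=2,fy=2)]))
print(r.get_state()['tool_pos'],r.get_state()['contact_force'])
E
```

```text
[0.5377132  0.02094139 0.13255632] [-0.04950277 -0.32073533  0.38456472]
```

View pics/4.png

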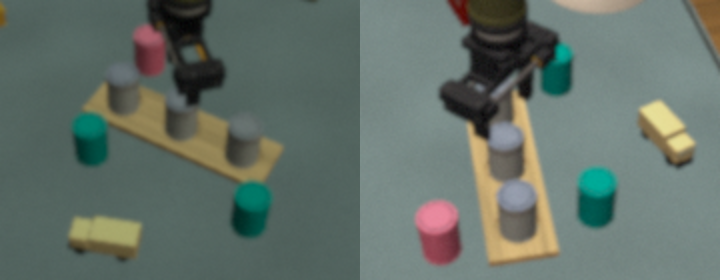

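The left tin is back upright in its seat, at about (243,140) in the left crop. The gripper is over the middle tin. Descending to it.

Request:
{"name": "drive_tool", "arguments": {"targets": [{"tx": 0,"ty": 0,"tz": -0.3,"wx": 0,"wy": 0,"wz": 0,"claw": 1},{"tx": 0,"ty": 0,"tz": -0.6,"wx": 0,"wy": 0,"wz": 0,"claw": 1},{"tx": 0,"ty": 0,"tz": -0.7,"wx": 0,"wy": 0,"wz": 0,"claw": 1},{"tx": 0,"ty": 0,"tz": -0.6,"wx": 0,"wy": 0,"wz": 0,"claw": 1},{"tx": 0,"ty": 0,"tz": -0.4,"wx": 0,"wy": 0,"wz": 0,"claw": 1},{"tx": 0,"ty": 0,"tz": -0.2,"wx": 0,"wy": 0,"wz": 0,"claw": 1},{"tx": 0,"ty": 0,"tz": 0,"wx": 0,"wy": 0,"wz": 0,"claw": 0.6},{"tx": 0,"ty": 0,"tz": 0,"wx": 0,"wy": 0,"wz": 0,"claw": 0.4}]}}

```text
clock: 10.0
tool_pos: [0.5381, 0.0195, 0.0491]
eef_rot: [0.39, 0.921, 0.0, 0.0]
contact_force: [0.7, -0.7, -0.4]
opening: 0.842
finger_force: 0.0
```

Request:
{"name": "drive_tool", "arguments": {"targets": [{"tx": 0,"ty": 0,"tz": 0,"wx": 0,"wy": 0,"wz": 0,"claw": 0.2},{"tx": 0,"ty": 0,"tz": 0,"wx": 0,"wy": 0,"wz": 0,"claw": 0.1},{"tx": 0,"ty": 0,"tz": 0,"wx": 0,"wy": 0,"wz": 0,"claw": 0},{"tx": 0,"ty": 0,"tz": 0,"wx": 0,"wy": 0,"wz": 0,"claw": -0.2},{"tx": 0,"ty": 0,"tz": 0,"wx": 0,"wy": 0,"wz": 0,"claw": -0.2},{"tx": 0,"ty": 0,"tz": 0,"wx": 0,"wy": 0,"wz": 0,"claw": -0.2},{"tx": 0,"ty": 0,"tz": 0,"wx": 0,"wy": 0,"wz": 0,"claw": -0.2},{"tx": 0,"ty": 0,"tz": 0,"wx": 0,"wy": 0,"wz": 0,"claw": -0.2}]}}

```text
clock: 10.8
tool_pos: [0.5382, 0.0193, 0.0493]
eef_rot: [0.39, 0.921, 0.0, 0.001]
contact_force: [-0.0, -1.1, 6.1]
opening: 0.632
finger_force: 25.0
```

Request:
{"name": "drive_tool", "arguments": {"targets": [{"tx": 0,"ty": 0,"tz": 0.1,"wx": 0,"wy": 0,"wz": 0,"claw": -0.2},{"tx": 0,"ty": 0,"tz": 0.2,"wx": 0,"wy": 0,"wz": 0,"claw": -0.2},{"tx": 0,"ty": 0,"tz": 0.3,"wx": 0,"wy": 0,"wz": 0,"claw": -0.2},{"tx": 0,"ty": 0,"tz": 0.4,"wx": 0,"wy": 0,"wz": 0,"claw": -0.2},{"tx": 0,"ty": 0,"tz": 0.4,"wx": 0,"wy": 0,"wz": 0,"claw": -0.2},{"tx": 0,"ty": 0,"tz": 0.3,"wx": 0,"wy": 0,"wz": 0,"claw": -0.2},{"tx": 0,"ty": 0,"tz": 0.2,"wx": 0,"wy": 0,"wz": 0,"claw": -0.2},{"tx": 0,"ty": 0,"tz": 0.1,"wx": 0,"wy": 0,"wz": 0,"claw": -0.2}]}}

```text
clock: 11.6
tool_pos: [0.5381, 0.0194, 0.1096]
eef_rot: [0.39, 0.921, 0.0, 0.0]
contact_force: [-1.1, 0.2, -2.4]
opening: 0.635
finger_force: 25.0
```

Request:
{"name": "drive_tool", "arguments": {"targets": [{"tx": 0,"ty": 0,"tz": 0,"wx": 0,"wy": 0,"wz": 0,"claw": -0.2},{"tx": 0,"ty": 0,"tz": 0,"wx": 0,"wy": 0,"wz": 0,"claw": -0.2},{"tx": 0,"ty": 0,"tz": 0,"wx": 0,"wy": 0,"wz": 0,"claw": -0.2},{"tx": 0,"ty": 0,"tz": 0,"wx": 0,"wy": 0,"wz": 0,"claw": -0.2},{"tx": 0,"ty": 0,"tz": 0,"wx": 0,"wy": 0,"wz": 0,"claw": -0.2},{"tx": 0,"ty": 0,"tz": 0,"wx": 0,"wy": 0,"wz": 0,"claw": -0.2},{"tx": 0,"ty": 0,"tz": 0,"wx": 0,"wy": 0,"wz": 0,"claw": -0.2},{"tx": 0,"ty": 0,"tz": 0,"wx": 0,"wy": 0,"wz": 0,"claw": -0.2}]}}

```text
clock: 12.4
tool_pos: [0.5378, 0.0194, 0.1087]
eef_rot: [0.39, 0.921, 0.0, 0.0]
contact_force: [-0.3, -0.5, -1.8]
opening: 0.632
finger_force: 25.0
```

```bash
python3 - <<'E'
from plant import r,vision
for i in range(3):
    s=r.get_state();print(s['tool_pos'].round(4),s['contact_force'].round(2),s['joint_torque'].round(2));vision.snapshot('wrist')
E
```

```text
[0.5378 0.0194 0.1087] [-0.34 -0.47 -1.78] [-0.000e+00 -5.053e+01 -4.200e-01 -8.120e+00 -2.000e-02  5.000e-02
 -0.000e+00]
[0.5377 0.0194 0.1087] [-0.87  0.5  -1.37] [-0.000e+00 -5.054e+01 -4.200e-01 -8.120e+00 -2.000e-02  5.000e-02
 -0.000e+00]
[0.5377 0.0194 0.1087] [-0.61  0.49 -1.9 ] [-0.000e+00 -5.054e+01 -4.200e-01 -8.120e+00 -2.000e-02  5.000e-02
 -0.000e+00]
```

The middle tin reads about 1.7 N (0.17 kg), so it is light. Setting it back.

Request:
{"name": "drive_tool", "arguments": {"targets": [{"tx": 0,"ty": 0,"tz": -0.2,"wx": 0,"wy": 0,"wz": 0,"claw": -0.2},{"tx": 0,"ty": 0,"tz": -0.4,"wx": 0,"wy": 0,"wz": 0,"claw": -0.2},{"tx": 0,"ty": 0,"tz": -0.4,"wx": 0,"wy": 0,"wz": 0,"claw": -0.2},{"tx": 0,"ty": 0,"tz": -0.4,"wx": 0,"wy": 0,"wz": 0,"claw": -0.2},{"tx": 0,"ty": 0,"tz": -0.2,"wx": 0,"wy": 0,"wz": 0,"claw": -0.2},{"tx": 0,"ty": 0,"tz": -0.1,"wx": 0,"wy": 0,"wz": 0,"claw": -0.2},{"tx": 0,"ty": 0,"tz": -0.1,"wx": 0,"wy": 0,"wz": 0,"claw": -0.2},{"tx": 0,"ty": 0,"tz": -0.1,"wx": 0,"wy": 0,"wz": 0,"claw": -0.2}]}}

```text
clock: 13.35
tool_pos: [0.538, 0.0194, 0.0518]
eef_rot: [0.39, 0.921, 0.0, 0.0]
contact_force: [0.4, -0.0, -1.6]
opening: 0.634
finger_force: 25.0
```

Request:
{"name": "drive_tool", "arguments": {"targets": [{"tx": 0,"ty": 0,"tz": -0.05,"wx": 0,"wy": 0,"wz": 0,"claw": -0.2},{"tx": 0,"ty": 0,"tz": -0.05,"wx": 0,"wy": 0,"wz": 0,"claw": -0.2},{"tx": 0,"ty": 0,"tz": 0,"wx": 0,"wy": 0,"wz": 0,"claw": -0.2},{"tx": 0,"ty": 0,"tz": 0,"wx": 0,"wy": 0,"wz": 0,"claw": -0.2},{"tx": 0,"ty": 0,"tz": 0,"wx": 0,"wy": 0,"wz": 0,"claw": -0.2},{"tx": 0,"ty": 0,"tz": 0,"wx": 0,"wy": 0,"wz": 0,"claw": -0.2},{"tx": 0,"ty": 0,"tz": 0,"wx": 0,"wy": 0,"wz": 0,"claw": -0.2},{"tx": 0,"ty": 0,"tz": 0,"wx": 0,"wy": 0,"wz": 0,"claw": -0.2}]}}

```text
clock: 14.15
tool_pos: [0.5379, 0.0193, 0.0493]
eef_rot: [0.39, 0.921, 0.0, 0.0]
contact_force: [-1.3, 0.1, 6.0]
opening: 0.635
finger_force: 25.0
```

Seated again. Moving to the right tin at (0.535, -0.095).

Request:
{"name": "drive_tool", "arguments": {"targets": [{"tx": 0,"ty": 0,"tz": 0,"wx": 0,"wy": 0,"wz": 0,"claw": 0.4},{"tx": 0,"ty": 0,"tz": 0,"wx": 0,"wy": 0,"wz": 0,"claw": 0.7},{"tx": 0,"ty": 0,"tz": 0,"wx": 0,"wy": 0,"wz": 0,"claw": 1},{"tx": 0,"ty": 0,"tz": 0.2,"wx": 0,"wy": 0,"wz": 0,"claw": 1},{"tx": 0,"ty": 0,"tz": 0.6,"wx": 0,"wy": 0,"wz": 0,"claw": 1},{"tx": 0,"ty": 0,"tz": 0.9,"wx": 0,"wy": 0,"wz": 0,"claw": 1},{"tx": 0,"ty": 0,"tz": 0.8,"wx": 0,"wy": 0,"wz": 0,"claw": 1},{"tx": 0,"ty": 0,"tz": 0.3,"wx": 0,"wy": 0,"wz": 0,"claw": 1}]}}

```text
clock: 14.95
tool_pos: [0.5389, 0.0194, 0.135]
eef_rot: [0.39, 0.921, 0.001, 0.002]
contact_force: [0.0, 0.6, -0.5]
opening: 0.999
finger_force: 0.0
```

Request:
{"name": "drive_tool", "arguments": {"targets": [{"tx": -0.03,"ty": -0.4,"tz": 0,"wx": 0,"wy": 0,"wz": 0,"claw": 1},{"tx": -0.03,"ty": -0.8,"tz": 0,"wx": 0,"wy": 0,"wz": 0,"claw": 1},{"tx": -0.02,"ty": -0.9,"tz": 0,"wx": 0,"wy": 0,"wz": 0,"claw": 1},{"tx": 0,"ty": -0.9,"tz": 0,"wx": 0,"wy": 0,"wz": 0,"claw": 1},{"tx": 0,"ty": -0.6,"tz": 0,"wx": 0,"wy": 0,"wz": 0,"claw": 1},{"tx": 0,"ty": -0.22,"tz": 0,"wx": 0,"wy": 0,"wz": 0,"claw": 1},{"tx": 0,"ty": 0,"tz": 0,"wx": 0,"wy": 0,"wz": 0,"claw": 1},{"tx": 0,"ty": 0,"tz": 0,"wx": 0,"wy": 0,"wz": 0,"claw": 1}]}}

```text
clock: 15.75
tool_pos: [0.5351, -0.0941, 0.1322]
eef_rot: [0.39, 0.921, 0.0, -0.001]
contact_force: [0.2, 0.5, 0.3]
opening: 1.0
finger_force: 0.0
```

Request:
{"name": "drive_tool", "arguments": {"targets": [{"tx": 0,"ty": 0,"tz": -0.3,"wx": 0,"wy": 0,"wz": 0,"claw": 1},{"tx": 0,"ty": 0,"tz": -0.6,"wx": 0,"wy": 0,"wz": 0,"claw": 1},{"tx": 0,"ty": 0,"tz": -0.7,"wx": 0,"wy": 0,"wz": 0,"claw": 1},{"tx": 0,"ty": 0,"tz": -0.6,"wx": 0,"wy": 0,"wz": 0,"claw": 1},{"tx": 0,"ty": 0,"tz": -0.4,"wx": 0,"wy": 0,"wz": 0,"claw": 1},{"tx": 0,"ty": 0,"tz": -0.2,"wx": 0,"wy": 0,"wz": 0,"claw": 1},{"tx": 0,"ty": 0,"tz": 0,"wx": 0,"wy": 0,"wz": 0,"claw": 0.6},{"tx": 0,"ty": 0,"tz": 0,"wx": 0,"wy": 0,"wz": 0,"claw": 0.4}]}}

```text
clock: 16.55
tool_pos: [0.5357, -0.0951, 0.0491]
eef_rot: [0.39, 0.921, 0.0, 0.0]
contact_force: [-0.5, 0.2, 0.7]
opening: 0.843
finger_force: 0.0
```

Request:
{"name": "drive_tool", "arguments": {"targets": [{"tx": 0,"ty": 0,"tz": 0,"wx": 0,"wy": 0,"wz": 0,"claw": 0.2},{"tx": 0,"ty": 0,"tz": 0,"wx": 0,"wy": 0,"wz": 0,"claw": 0.1},{"tx": 0,"ty": 0,"tz": 0,"wx": 0,"wy": 0,"wz": 0,"claw": 0},{"tx": 0,"ty": 0,"tz": 0,"wx": 0,"wy": 0,"wz": 0,"claw": -0.2},{"tx": 0,"ty": 0,"tz": 0,"wx": 0,"wy": 0,"wz": 0,"claw": -0.2},{"tx": 0,"ty": 0,"tz": 0,"wx": 0,"wy": 0,"wz": 0,"claw": -0.2},{"tx": 0,"ty": 0,"tz": 0,"wx": 0,"wy": 0,"wz": 0,"claw": -0.2},{"tx": 0,"ty": 0,"tz": 0,"wx": 0,"wy": 0,"wz": 0,"claw": -0.2}]}}

```text
clock: 17.35
tool_pos: [0.5358, -0.0954, 0.0494]
eef_rot: [0.39, 0.921, 0.0, 0.001]
contact_force: [-0.7, -0.5, 6.7]
opening: 0.633
finger_force: 25.0
```

Request:
{"name": "drive_tool", "arguments": {"targets": [{"tx": 0,"ty": 0,"tz": 0.1,"wx": 0,"wy": 0,"wz": 0,"claw": -0.2},{"tx": 0,"ty": 0,"tz": 0.2,"wx": 0,"wy": 0,"wz": 0,"claw": -0.2},{"tx": 0,"ty": 0,"tz": 0.3,"wx": 0,"wy": 0,"wz": 0,"claw": -0.2},{"tx": 0,"ty": 0,"tz": 0.4,"wx": 0,"wy": 0,"wz": 0,"claw": -0.2},{"tx": 0,"ty": 0,"tz": 0.4,"wx": 0,"wy": 0,"wz": 0,"claw": -0.2},{"tx": 0,"ty": 0,"tz": 0.3,"wx": 0,"wy": 0,"wz": 0,"claw": -0.2},{"tx": 0,"ty": 0,"tz": 0.2,"wx": 0,"wy": 0,"wz": 0,"claw": -0.2},{"tx": 0,"ty": 0,"tz": 0.1,"wx": 0,"wy": 0,"wz": 0,"claw": -0.2}]}}

```text
clock: 18.15
tool_pos: [0.5356, -0.0953, 0.1096]
eef_rot: [0.39, 0.921, 0.0, 0.0]
contact_force: [1.0, -1.0, -1.6]
opening: 0.637
finger_force: 25.0
```

Request:
{"name": "drive_tool", "arguments": {"targets": [{"tx": 0,"ty": 0,"tz": 0,"wx": 0,"wy": 0,"wz": 0,"claw": -0.2},{"tx": 0,"ty": 0,"tz": 0,"wx": 0,"wy": 0,"wz": 0,"claw": -0.2},{"tx": 0,"ty": 0,"tz": 0,"wx": 0,"wy": 0,"wz": 0,"claw": -0.2},{"tx": 0,"ty": 0,"tz": 0,"wx": 0,"wy": 0,"wz": 0,"claw": -0.2},{"tx": 0,"ty": 0,"tz": 0,"wx": 0,"wy": 0,"wz": 0,"claw": -0.2},{"tx": 0,"ty": 0,"tz": 0,"wx": 0,"wy": 0,"wz": 0,"claw": -0.2},{"tx": 0,"ty": 0,"tz": 0,"wx": 0,"wy": 0,"wz": 0,"claw": -0.2},{"tx": 0,"ty": 0,"tz": 0,"wx": 0,"wy": 0,"wz": 0,"claw": -0.2}]}}

```text
clock: 18.95
tool_pos: [0.5354, -0.0952, 0.1087]
eef_rot: [0.39, 0.921, 0.0, 0.0]
contact_force: [0.3, 0.0, -1.3]
opening: 0.638
finger_force: 25.0
```

```bash
python3 - <<'E'
from plant import r,vision
for i in range(3):
    s=r.get_state();print(s['tool_pos'].round(4),s['contact_force'].round(2),s['joint_torque'].round(2));vision.snapshot('wrist')
E
```

```text
[ 0.5354 -0.0952  0.1087] [ 0.3   0.01 -1.29] [-0.000e+00 -5.099e+01 -8.800e-01 -8.370e+00 -2.000e-02  6.000e-02
  0.000e+00]
[ 0.5354 -0.0952  0.1087] [ 0.48  0.3  -2.49] [-0.00e+00 -5.10e+01 -8.80e-01 -8.37e+00 -2.00e-02  6.00e-02  0.00e+00]
[ 0.5353 -0.0952  0.1087] [ 0.94 -0.47 -2.57] [-0.00e+00 -5.10e+01 -8.80e-01 -8.37e+00 -2.00e-02  6.00e-02  0.00e+00]
```

The right tin reads about 2 N (0.2 kg), also light, so the left tin is the heaviest. Setting this one back, then returning for the left.

Request:
{"name": "drive_tool", "arguments": {"targets": [{"tx": 0,"ty": 0,"tz": -0.2,"wx": 0,"wy": 0,"wz": 0,"claw": -0.2},{"tx": 0,"ty": 0,"tz": -0.4,"wx": 0,"wy": 0,"wz": 0,"claw": -0.2},{"tx": 0,"ty": 0,"tz": -0.4,"wx": 0,"wy": 0,"wz": 0,"claw": -0.2},{"tx": 0,"ty": 0,"tz": -0.4,"wx": 0,"wy": 0,"wz": 0,"claw": -0.2},{"tx": 0,"ty": 0,"tz": -0.2,"wx": 0,"wy": 0,"wz": 0,"claw": -0.2},{"tx": 0,"ty": 0,"tz": -0.1,"wx": 0,"wy": 0,"wz": 0,"claw": -0.2},{"tx": 0,"ty": 0,"tz": -0.1,"wx": 0,"wy": 0,"wz": 0,"claw": -0.2},{"tx": 0,"ty": 0,"tz": -0.1,"wx": 0,"wy": 0,"wz": 0,"claw": -0.2}]}}

```text
clock: 19.9
tool_pos: [0.5356, -0.0953, 0.0517]
eef_rot: [0.39, 0.921, 0.0, 0.0]
contact_force: [-0.0, 0.7, -1.6]
opening: 0.637
finger_force: 25.0
```

Request:
{"name": "drive_tool", "arguments": {"targets": [{"tx": 0,"ty": 0,"tz": -0.05,"wx": 0,"wy": 0,"wz": 0,"claw": -0.2},{"tx": 0,"ty": 0,"tz": -0.05,"wx": 0,"wy": 0,"wz": 0,"claw": -0.2},{"tx": 0,"ty": 0,"tz": 0,"wx": 0,"wy": 0,"wz": 0,"claw": -0.2},{"tx": 0,"ty": 0,"tz": 0,"wx": 0,"wy": 0,"wz": 0,"claw": -0.2},{"tx": 0,"ty": 0,"tz": 0,"wx": 0,"wy": 0,"wz": 0,"claw": -0.2},{"tx": 0,"ty": 0,"tz": 0,"wx": 0,"wy": 0,"wz": 0,"claw": -0.2},{"tx": 0,"ty": 0,"tz": 0,"wx": 0,"wy": 0,"wz": 0,"claw": -0.2},{"tx": 0,"ty": 0,"tz": 0,"wx": 0,"wy": 0,"wz": 0,"claw": -0.2}]}}

```text
clock: 20.7
tool_pos: [0.5355, -0.0952, 0.0493]
eef_rot: [0.39, 0.921, 0.0, 0.0]
contact_force: [-2.4, 0.2, 5.8]
opening: 0.639
finger_force: 25.0
```

Request:
{"name": "drive_tool", "arguments": {"targets": [{"tx": 0,"ty": 0,"tz": 0,"wx": 0,"wy": 0,"wz": 0,"claw": 0.4},{"tx": 0,"ty": 0,"tz": 0,"wx": 0,"wy": 0,"wz": 0,"claw": 0.7},{"tx": 0,"ty": 0,"tz": 0,"wx": 0,"wy": 0,"wz": 0,"claw": 1},{"tx": 0,"ty": 0,"tz": 0.2,"wx": 0,"wy": 0,"wz": 0,"claw": 1},{"tx": 0,"ty": 0,"tz": 0.6,"wx": 0,"wy": 0,"wz": 0,"claw": 1},{"tx": 0,"ty": 0,"tz": 0.9,"wx": 0,"wy": 0,"wz": 0,"claw": 1},{"tx": 0,"ty": 0,"tz": 0.8,"wx": 0,"wy": 0,"wz": 0,"claw": 1},{"tx": 0,"ty": 0,"tz": 0.3,"wx": 0,"wy": 0,"wz": 0,"claw": 1}]}}

```text
clock: 21.5
tool_pos: [0.5365, -0.0954, 0.135]
eef_rot: [0.39, 0.921, 0.001, 0.002]
contact_force: [0.9, 0.2, -0.3]
opening: 1.001
finger_force: 0.0
```

Request:
{"name": "drive_tool", "arguments": {"targets": [{"tx": 0.03,"ty": 0.4,"tz": 0,"wx": 0,"wy": 0,"wz": 0,"claw": 1},{"tx": 0.03,"ty": 0.8,"tz": 0,"wx": 0,"wy": 0,"wz": 0,"claw": 1},{"tx": 0.03,"ty": 0.9,"tz": 0,"wx": 0,"wy": 0,"wz": 0,"claw": 1},{"tx": 0.03,"ty": 0.9,"tz": 0,"wx": 0,"wy": 0,"wz": 0,"claw": 1},{"tx": 0.03,"ty": 0.9,"tz": 0,"wx": 0,"wy": 0,"wz": 0,"claw": 1},{"tx": 0.03,"ty": 0.9,"tz": 0,"wx": 0,"wy": 0,"wz": 0,"claw": 1},{"tx": 0.02,"ty": 0.9,"tz": 0,"wx": 0,"wy": 0,"wz": 0,"claw": 1},{"tx": 0,"ty": 0.9,"tz": 0,"wx": 0,"wy": 0,"wz": 0,"claw": 1}]}}

```text
clock: 22.3
tool_pos: [0.5403, 0.105, 0.1313]
eef_rot: [0.39, 0.921, -0.0, -0.001]
contact_force: [-0.2, 0.3, -0.0]
opening: 0.998
finger_force: 0.0
```

Request:
{"name": "drive_tool", "arguments": {"targets": [{"tx": 0,"ty": 0.7,"tz": 0,"wx": 0,"wy": 0,"wz": 0,"claw": 1},{"tx": 0,"ty": 0.35,"tz": 0,"wx": 0,"wy": 0,"wz": 0,"claw": 1},{"tx": 0,"ty": 0,"tz": 0,"wx": 0,"wy": 0,"wz": 0,"claw": 1},{"tx": 0,"ty": 0,"tz": 0,"wx": 0,"wy": 0,"wz": 0,"claw": 1},{"tx": 0,"ty": 0,"tz": 0,"wx": 0,"wy": 0,"wz": 0,"claw": 1},{"tx": 0,"ty": 0,"tz": 0,"wx": 0,"wy": 0,"wz": 0,"claw": 1},{"tx": 0,"ty": 0,"tz": 0,"wx": 0,"wy": 0,"wz": 0,"claw": 1},{"tx": 0,"ty": 0,"tz": 0,"wx": 0,"wy": 0,"wz": 0,"claw": 1}]}}

```text
clock: 23.1
tool_pos: [0.5415, 0.1337, 0.1328]
eef_rot: [0.391, 0.921, -0.0, 0.0]
contact_force: [0.3, -0.2, 0.7]
opening: 1.003
finger_force: 0.0
```

```bash
python3 - <<'E'
from plant import r, vision
from h import *
import cv2
for n in('scene','side'):
    d=vision.snapshot(n);W=cloud(d)
    for y in(.019,-.095):
        p=W[(abs(W[...,0]-.537)<.045)&(abs(W[...,1]-y)<.045)&(W[...,2]>.06)&(W[...,2]<.1)]
        zt=np.percentile(p[:,2],80);t=p[p[:,2]>zt-.008];print(n,zt.round(4),((t.min(0)+t.max(0))/2).round(4))
E
```

```text
scene 0.0843 [0.5401 0.0198 0.0823]
scene 0.0838 [ 0.537  -0.0944  0.082 ]
side 0.0852 [0.5334 0.0202 0.0829]
side 0.0853 [ 0.5317 -0.093   0.0833]
```

Request:
{"name": "drive_tool", "arguments": {"targets": [{"tx": 0,"ty": 0,"tz": -0.3,"wx": 0,"wy": 0,"wz": 0,"claw": 1},{"tx": 0,"ty": 0,"tz": -0.6,"wx": 0,"wy": 0,"wz": 0,"claw": 1},{"tx": 0,"ty": 0,"tz": -0.7,"wx": 0,"wy": 0,"wz": 0,"claw": 1},{"tx": 0,"ty": 0,"tz": -0.6,"wx": 0,"wy": 0,"wz": 0,"claw": 1},{"tx": 0,"ty": 0,"tz": -0.4,"wx": 0,"wy": 0,"wz": 0,"claw": 1},{"tx": 0,"ty": 0,"tz": -0.2,"wx": 0,"wy": 0,"wz": 0,"claw": 1},{"tx": 0,"ty": 0,"tz": 0,"wx": 0,"wy": 0,"wz": 0,"claw": 0.6},{"tx": 0,"ty": 0,"tz": 0,"wx": 0,"wy": 0,"wz": 0,"claw": 0.4}]}}

```text
clock: 24.0
tool_pos: [0.5417, 0.1344, 0.0491]
eef_rot: [0.39, 0.921, 0.0, 0.0]
contact_force: [-0.5, -0.3, -0.3]
opening: 0.844
finger_force: 0.0
```

Request:
{"name": "drive_tool", "arguments": {"targets": [{"tx": 0,"ty": 0,"tz": 0,"wx": 0,"wy": 0,"wz": 0,"claw": 0.2},{"tx": 0,"ty": 0,"tz": 0,"wx": 0,"wy": 0,"wz": 0,"claw": 0.1},{"tx": 0,"ty": 0,"tz": 0,"wx": 0,"wy": 0,"wz": 0,"claw": 0},{"tx": 0,"ty": 0,"tz": 0,"wx": 0,"wy": 0,"wz": 0,"claw": -0.2},{"tx": 0,"ty": 0,"tz": 0,"wx": 0,"wy": 0,"wz": 0,"claw": -0.2},{"tx": 0,"ty": 0,"tz": 0,"wx": 0,"wy": 0,"wz": 0,"claw": -0.2},{"tx": 0,"ty": 0,"tz": 0,"wx": 0,"wy": 0,"wz": 0,"claw": -0.2},{"tx": 0,"ty": 0,"tz": 0,"wx": 0,"wy": 0,"wz": 0,"claw": -0.2}]}}

```text
clock: 24.8
tool_pos: [0.5417, 0.1343, 0.0493]
eef_rot: [0.39, 0.921, 0.0, 0.0]
contact_force: [-1.0, -1.2, 6.2]
opening: 0.637
finger_force: 25.0
```

Both light tins are seated, with tops at 0.084. Lifting the left tin 19 cm.

Request:
{"name": "drive_tool", "arguments": {"targets": [{"tx": 0,"ty": 0,"tz": 0.1,"wx": 0,"wy": 0,"wz": 0,"claw": -0.2},{"tx": 0,"ty": 0,"tz": 0.2,"wx": 0,"wy": 0,"wz": 0,"claw": -0.2},{"tx": 0,"ty": 0,"tz": 0.3,"wx": 0,"wy": 0,"wz": 0,"claw": -0.2},{"tx": 0,"ty": 0,"tz": 0.4,"wx": 0,"wy": 0,"wz": 0,"claw": -0.2},{"tx": 0,"ty": 0,"tz": 0.5,"wx": 0,"wy": 0,"wz": 0,"claw": -0.2},{"tx": 0,"ty": 0,"tz": 0.6,"wx": 0,"wy": 0,"wz": 0,"claw": -0.2},{"tx": 0,"ty": 0,"tz": 0.6,"wx": 0,"wy": 0,"wz": 0,"claw": -0.2},{"tx": 0,"ty": 0,"tz": 0.6,"wx": 0,"wy": 0,"wz": 0,"claw": -0.2}]}}

```text
clock: 25.6
tool_pos: [0.5411, 0.1341, 0.1492]
eef_rot: [0.39, 0.921, 0.0, 0.0]
contact_force: [-0.0, 0.4, -6.3]
opening: 0.632
finger_force: 25.0
```

Request:
{"name": "drive_tool", "arguments": {"targets": [{"tx": 0,"ty": 0,"tz": 0.6,"wx": 0,"wy": 0,"wz": 0,"claw": -0.2},{"tx": 0,"ty": 0,"tz": 0.6,"wx": 0,"wy": 0,"wz": 0,"claw": -0.2},{"tx": 0,"ty": 0,"tz": 0.6,"wx": 0,"wy": 0,"wz": 0,"claw": -0.2},{"tx": 0,"ty": 0,"tz": 0.5,"wx": 0,"wy": 0,"wz": 0,"claw": -0.2},{"tx": 0,"ty": 0,"tz": 0.4,"wx": 0,"wy": 0,"wz": 0,"claw": -0.2},{"tx": 0,"ty": 0,"tz": 0.3,"wx": 0,"wy": 0,"wz": 0,"claw": -0.2},{"tx": 0,"ty": 0,"tz": 0.1,"wx": 0,"wy": 0,"wz": 0,"claw": -0.2},{"tx": 0,"ty": 0,"tz": 0,"wx": 0,"wy": 0,"wz": 0,"claw": -0.2}]}}

```text
clock: 26.4
tool_pos: [0.5413, 0.1342, 0.2409]
eef_rot: [0.39, 0.921, 0.0, 0.0]
contact_force: [-0.3, 0.4, -4.6]
opening: 0.635
finger_force: 25.0
```

Request:
{"name": "drive_tool", "arguments": {"targets": [{"tx": 0,"ty": 0,"tz": 0,"wx": 0,"wy": 0,"wz": 0,"claw": -0.2},{"tx": 0,"ty": 0,"tz": 0,"wx": 0,"wy": 0,"wz": 0,"claw": -0.2},{"tx": 0,"ty": 0,"tz": 0,"wx": 0,"wy": 0,"wz": 0,"claw": -0.2},{"tx": 0,"ty": 0,"tz": 0,"wx": 0,"wy": 0,"wz": 0,"claw": -0.2},{"tx": 0,"ty": 0,"tz": 0,"wx": 0,"wy": 0,"wz": 0,"claw": -0.2},{"tx": 0,"ty": 0,"tz": 0,"wx": 0,"wy": 0,"wz": 0,"claw": -0.2},{"tx": 0,"ty": 0,"tz": 0,"wx": 0,"wy": 0,"wz": 0,"claw": -0.2},{"tx": 0,"ty": 0,"tz": 0,"wx": 0,"wy": 0,"wz": 0,"claw": -0.2}]}}

```text
clock: 27.2
tool_pos: [0.5413, 0.1343, 0.2407]
eef_rot: [0.39, 0.921, 0.0, 0.0]
contact_force: [0.3, -0.2, -6.1]
opening: 0.632
finger_force: 25.0
```

```bash
python3 - <<'E'
from plant import r, vision
import numpy as np,cv2
d=vision.snapshot("scene");e=vision.snapshot("side")
cv2.imwrite('pics/5.png',np.hstack([cv2.resize(d['image'][80:260,180:360],None,fx=2,fy=2),cv2.resize(e['image'][80:260,150:330],None,fx=2,fy=2)]))
s=r.get_state();print(s['tool_pos'],s['contact_force'],abs(s['qd']).max(),s['finger_force'])
E
```

```text
[0.54136747 0.13427247 0.24076564] [-0.10242395  0.08622935 -6.29796225] 0.001516012570684326 24.998760274864935
```

View pics/5.png

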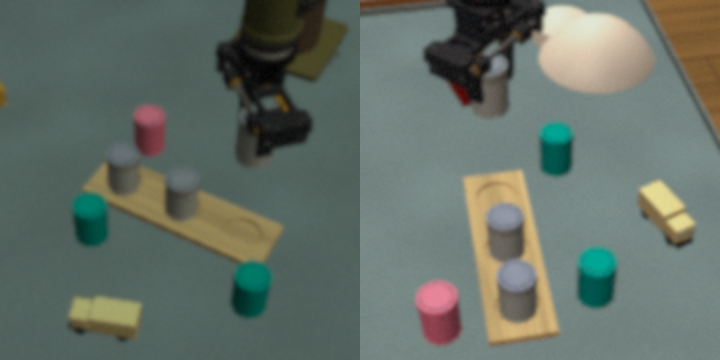

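The left tin is held up and upright, at about (255,140) in the left crop, with its underside about 0.198 m above the cart top. The left seat is empty, the other two tins are upright in theirs, and the surrounding models have not moved.

```bash
python3 -c "
from plant import workorder
print(workorder.finish_job())"
```

```text
the job is handed in; nothing more can be done
None
```

I hefted all three tins left to right and handed in the job: the left tin is the heaviest at about 0.57 kg and is held upright about 20 cm above the cart top; the middle (about 0.17 kg) and right (about 0.2 kg) are back in their seats.

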